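# Unlatch and hold up the guide plate of a screwdriving jig

### The job

The housing in the screwdriving jig is finished and has to come out. Pull the jig's spring latch sideways by its black grip until its bolt is clear of the ball, lift the hinged guide plate off the ball by that same grip, and finish still holding it up, at rest, with its front end about 10 cm above where it lay (the plate has no stay). Do not let the plate drop, and leave the housing and everything else on the bench where it is.

Things in the scene. Friction and masses are not known exactly. Their poses are not given: they have to be found in the camera images.
- jig: Screwdriving jig, fixed to the bench: aluminium base 295 x 200 mm, top 17 mm above the bench; teal nest with a grey housing; over it a hinged aluminium guide plate (a frame with brass bushings) whose narrow front tongue ends on an upright ball stud, 83 mm high. Origin on the bench under its middle; x points from the front (ball end, towards the robot) to the rear hinge, y left, z up.
- latch_grip (a point): Middle of the latch's black grip: a level cylinder along the jig's y, 19 mm thick, 46 mm long between 26 mm flanges, right of the ball. With latch home and plate down: x -115, y -69, z 56 mm in the jig's frame. Nothing else within 45 mm before or behind it; base 39 mm below. Pull it towards the jig's -y. It rises with the plate; being round it can turn in the grasp as the plate tilts.
- latch (a joint): How far the latch is pulled out, m: 0 home, its bolt under the ball's shoulder, plate locked; bolt clear of the ball from 0.0065; stop at 0.014. A spring draws it home with 4.2 N at 0, 8.1 N at the stop. Once the plate is off the ball it may stay out or spring back.
- plate (a joint): Opening angle of the guide plate, rad: 0 closed, grows as its front end rises, stop at 1.3. Plate and latch weigh about 0.6 kg; some 3 N at the grip holds them up. The hinge is free, with no spring or stay: let go, the plate falls.
- plate_hinge (a point): Middle of the plate's hinge axis at the rear of the jig: x 115, y 0, z 72 mm in the jig's frame. The axis runs along the jig's y; the grip moves about it on an arc: with the plate down it is 230 mm in front of the axis and 16 mm below it.
- coupler (a point): Front end of the guide plate: middle of the top of its steel coupler, a square eye 50 x 50 mm and 30 mm high around the ball (opening 30 mm), 230 mm in front of the hinge axis. With the plate down it is 80 mm above the bench.
- housing_mid (a point): Middle of the finished grey plastic housing, 100 x 70 x 26 mm, lying in the nest under the plate with 2 mm play; to be left there.
- driver: Bystander: dark blue inline screwdriver with metal nose, 230 mm long, 34 mm thick, lying along its x. Origin under its middle.
- parts_tray: Bystander: pale plastic tray 170 x 360 x 35 mm with five compartments of small parts. Origin under its middle.
- unit_tray: Bystander: teal tray 190 x 240 x 28 mm with two finished housings. Origin under its middle.
- cover: Bystander near the jig: flat grey cover 100 x 70 x 8 mm. Origin under its middle.
- tweezers: Bystander near the jig: steel tweezers, 135 mm long, 8 mm high. Origin under their middle.
- screw_dish: Bystander near the jig: round steel dish, 68 mm across, 22 mm high. Origin under its middle.
- tape_roll: Bystander: roll of amber tape lying flat, 90 mm across, 19 mm high. Origin under its middle.
- alcohol: Bystander: white plastic bottle, 56 mm across, 140 mm high. Origin under its middle.

How it is judged:
On the way, in this order (a step that is already met when the one before it is completed fails the run):
1. the latch is pulled out until its bolt is clear of the ball (value of joint latch above 0.0065 m), for 0.05 s.
2. the plate is lifted off the ball by the grip (value of joint plate above 0.2 rad and contact force between latch and the fingers above 1 N), for 0.1 s.
At the end, for the whole second after the job is handed in: The plate stands open between 0.33 and 0.62 rad (front end about 7.5 to 13 cm above where it lay), at rest (within 0.1 rad/s), with the fingers holding the latch's grip, the housing still in its nest (within 8 mm) (value of joint plate between 0.33 and 0.62 rad and velocity of joint plate between -0.1 and 0.1 rad/s and contact force between latch and the fingers above 1 N and distance of housing_mid from where it was at the start of the episode below 0.008 m); the arm keeps its last pose, push and grip.
It fails at once if the plate drops (falls shut faster than 1.5 rad/s) (velocity of joint plate below -1.5 rad/s).
It fails at once if the housing is shifted in its nest by more than 8 mm (distance of housing_mid from where it was at the start of the episode above 0.008 m).
It fails at once if another thing on the bench is moved by more than 20 mm (distance of any of driver, parts_tray, unit_tray, cover, tweezers, screw_dish, tape_roll, alcohol from where it was at the start of the episode above 0.02 m).
It also fails if it takes over 30 s, if anything falls off the work surface, if the arm or the gripper's body presses on something with over 40 N, if the wrist force passes 120 N, or if a joint passes its speed limit or range.

### The arm

A 6-joint arm with a two-finger parallel gripper is mounted at the origin on the work surface. World frame = base frame: x ahead of the robot, y to its left, z up, the work surface at z = 0. Lengths are in m, angles in rad, forces in N, time in s.
With the tool pointing down it reaches from about 0.375 to 0.9 m from the base axis. Payload 3.1 kg.
Tool frame: the origin (TCP) lies midway between the tips of the shut fingers; the grasp point (between the pads) lies 19 mm behind it; x points along the fingers, y is the direction in which the jaws open and shut, and the axes are right-handed (so a half turn about x gives the same grasp; the last joint's range is limited). The gripper opens to 85 mm and grips with 20 to 120 N. Pads are 22 mm wide; open, the fingers measure 114 mm over their backs; the gripper's body (76 mm by 85 mm) begins 54 mm behind the grasp point. The pads swing forward as they close: fully open they stand 13 mm farther back than shut.
Start: joints at [0.976, 0.527, 1.433, -0, 1.181, -0.178], TCP at [0.253, 0.571, 0.231] pointing down, gripper open.
Joint ranges: [-3.08, 3.08], [-0.75, 2.2], [0.22, 2.44], [-1.43, 4.57], [0, 2.65], [-2.85, 2.85]. Speed limits (rad/s): [2.79, 2.79, 3.14, 3.14, 3.14, 3.14].

### API

Orientations are given as a unit quaternion [x, y, z, w].
In Python, from station import manip gives the robot as it stands.
- The arm moves only by the tool carry_out, never from a script. Its argument "commands" is a list that holds one entry, the list of rows, each a list of 7 numbers: the shift along the tool's x, y, z in units of 25 mm (1.0 is 25 mm), then the turn, a rotation vector about the tool's x, y, z in units of 5 degrees (1.0 is 5 degrees), then the finger opening in mm, from 0 to 85.4. A call has exactly 5 rows; each row is the pose to reach, as a shift and turn from the pose commanded when the call began, along the tool's axes at that moment; what a row does not reach only later rows make up. A row lasts 1/10 s, in which the tool goes at most 50 mm and 8.59 degrees, less where a joint would pass 70% of its speed; a pose out of reach is approached as far as the arm can. A call with a gripper value outside its range is refused whole. The fingers move at their own pace and stop on an object; "force" is the grip in N (left out, the last holds). Time passes only in rows, so rows that repeat a pose let the fingers close, or fill a call up. It gives the time, the measured TCP pose, the force and the opening at its end, in the units of the state.
- manip.sense(): the state, without advancing time (a new reading comes with each control period).
- manip.snapshot(name): name is "scene" or "top"; returns a dict with "image" (400x640x3 uint8, red, green, blue), "fx", "fy", "cx", "cy" (pixels), "k1" (the pictures are not rectified: a ray, as slopes to the right and down, at radius r is drawn at 1 + k1 r^2 times it, then the intrinsics apply), "rvec" (rotation vector, rad) and "tvec" (3), from world to camera coordinates, as OpenCV has them. Camera axes: x right, y down, z forward; pixel columns grow to the right and rows downward; lengths in m; the calibration is good to about 2 mm. A picture is of the moment at which its call begins. There is no depth.
- manip.sign_off(): hands the job in, once; it reports no verdict.
The state is a dict: "t": time; "q": joint angles; "qd": joint speeds; "tau": joint torques, N m; "tcp_pos": TCP position; "tool_rot": TCP orientation; "force": force on the tool from outside, world axes, zero at the start; "ft_torque": the same for the moment, N m; "finger_gap": opening from 0.0 (shut) to 1.0 (fully open).
Only numpy, scipy, OpenCV 4.12 (cv2) and the standard library are available. Lean on these libraries where they do the work, as an engineer would, in place of code of your own. Each camera call takes 0.05 s, during which the arm holds its last target.

## Working session

There is one attempt and no reset: what is moved stays moved. The work goes in short steps, Python scripts to look and compute and a tool call to move; the robot and the scene stay as the last step left them, time stands still between calls to the robot, and variables do not carry over. Pictures are saved under pics/ and viewed, and the job is handed in when it is done.

Besides the shell and the picture viewer there is one more tool, called after "Request:" by a JSON object that holds its "fn" and its "kwargs", one argument or row to a line. carry_out: Moves the arm, as the interface text tells. Its arguments: {"type":"object","properties":{"commands":{"type":"array"},"force":{"type":"number"}},"required":["commands"]}

```bash
mkdir -p pics; ls; python3 - <<'E'
from station import manip
import cv2,json,numpy as np
s=manip.sense(); print({k:np.round(v,4).tolist() for k,v in s.items()})
for n in("scene","top"):
    d=manip.snapshot(n); im=d.pop("image"); cv2.imwrite(f"pics/{n}0.png",im[...,::-1])
    print(n,{k:np.array(v).tolist() for k,v in d.items()}); json.dump({k:np.array(v).tolist() for k,v in d.items()},open(n+".json","w"))
E
```

```text
pics
{'t': 0.0, 'q': [0.9755, 0.5284, 1.4339, -0.0, 1.1814, -0.1785], 'qd': [-0.0006, -0.0002, -0.0004, -0.0003, 0.0007, 0.0013], 'tau': [0.0004, -44.2354, -17.8027, -0.0002, 0.0085, -0.0], 'tcp_pos': [0.2526, 0.5709, 0.2303], 'tool_rot': [0.1456, 0.6921, -0.147, 0.6915], 'force': [-0.7034, -0.7025, 0.174], 'ft_torque': [0.0152, -0.0083, -0.0303], 'finger_gap': 0.9988}
scene {'fx': 438.68155943098355, 'fy': 438.68155943098355, 'cx': 322.4066552368879, 'cy': 201.20627052318824, 'k1': -0.011191124195003076, 'rvec': [1.9378033546280378, 1.6693881774931003, -0.5859456504742329], 'tvec': [-0.07981223743436618, -0.3341482737871871, 1.5331015950386215]}
top {'fx': 380.72785999825373, 'fy': 380.72785999825373, 'cx': 314.6750056232638, 'cy': 199.68408056591025, 'k1': -0.06706223799716451, 'rvec': [2.178102936002841, -2.127452860060196, 0.11537138998600205], 'tvec': [-0.006589201661170756, 0.508808409451411, 1.3006969096874965]}
```

View pics/scene0.png

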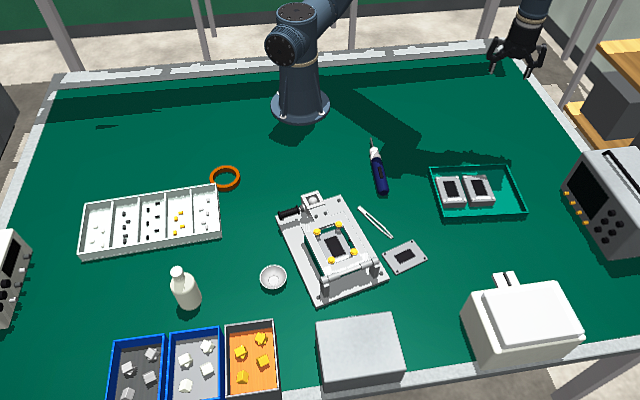

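View pics/top0.png

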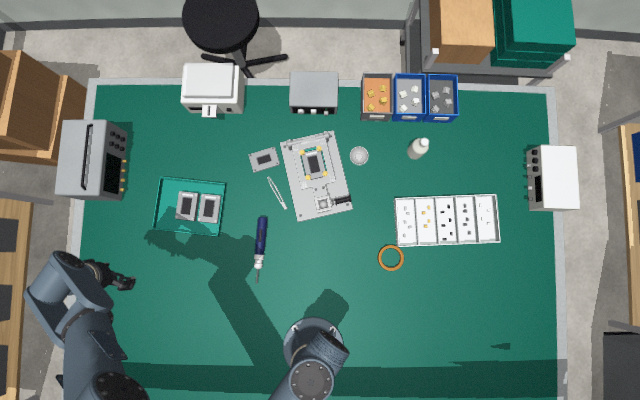

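The top view shows the jig near (317,176) and its black grip near (343,200). In the scene view the grip is near (288,215). I'll enlarge both.

```bash
python3 - <<'E'
import cv2
a=cv2.imread("pics/top0.png")[120:230,265:375]; b=cv2.imread("pics/scene0.png")[180:310,265:400]
cv2.imwrite("pics/c_top.png",cv2.resize(a,None,fx=5,fy=5,interpolation=2)); cv2.imwrite("pics/c_sc.png",cv2.resize(b,None,fx=4.5,fy=4.5,interpolation=2))
E
```

```text
(no output)
```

View pics/c_top.png

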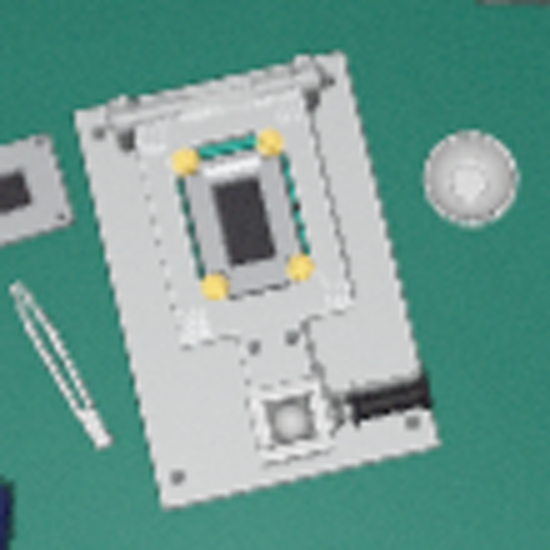

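View pics/c_sc.png

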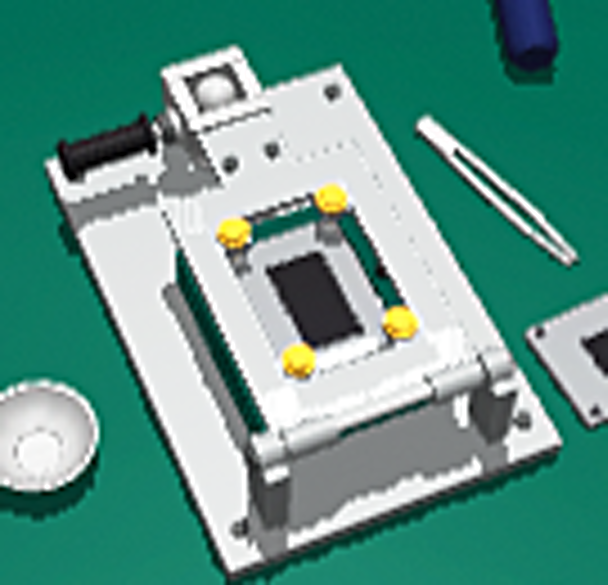

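The top crop shows the four corners of the base at crop (75,112), (345,55), (440,440) and (167,507). The grip runs from about (350,405) to (430,390). Next I'll fit the base outline at z=17 mm and cross-check it against the grip blob triangulated from the two views.

```bash
cat > h.py <<'E'
import cv2,json,numpy as np
def cam(n): 
    d=json.load(open(n+".json")); K=np.array([[d["fx"],0,d["cx"]],[0,d["fy"],d["cy"]],[0,0,1]]); return K,np.array([d["k1"],0,0,0,0]),np.array(d["rvec"]),np.array(d["tvec"])
def ray(n,uv):
    K,D,r,t=cam(n); p=cv2.undistortPoints(np.array(uv,float).reshape(-1,1,2),K,D).reshape(-1,2)
    R=cv2.Rodrigues(r)[0]; return -R.T@t,np.c_[p,np.ones(len(p))]@R
def onz(n,uv,z):
    c,d=ray(n,uv); return c+d*((z-c[2])/d[:,2])[:,None]
def tri(u1,u2):
    c1,d1=ray("top",u1);c2,d2=ray("scene",u2);d1=d1[0];d2=d2[0]
    s=np.linalg.lstsq(np.c_[d1,-d2],c2-c1,rcond=None)[0]; a=c1+s[0]*d1;b=c2+s[1]*d2
    return (a+b)/2,np.linalg.norm(a-b)
def proj(n,P):
    K,D,r,t=cam(n); return cv2.projectPoints(np.array(P,float).reshape(-1,1,3),r,t,K,D)[0].reshape(-1,2)
E
python3 - <<'E'
from h import *
np.set_printoptions(precision=4,suppress=True)
im=cv2.imread("pics/top0.png")
hsv=cv2.cvtColor(im,cv2.COLOR_BGR2HSV)
m=((hsv[...,1]<70)&(hsv[...,2]>60)).astype(np.uint8); roi=np.zeros_like(m); roi[125:228,275:357]=1
m*=roi; m[:]=cv2.morphologyEx(m,cv2.MORPH_OPEN,np.ones((5,5),np.uint8))
c=max(cv2.findContours(m,0,2)[0],key=cv2.contourArea)
bx=cv2.boxPoints(cv2.minAreaRect(c)); print("minrect",bx.tolist())
man=np.array([[75,112],[345,55],[440,440],[167,507]])/5+[265,120]-.4; print("manual",man.tolist())
for q in(bx,man):
    W=onz("top",q,.017); print(W[:,:2].tolist(),"mid",W.mean(0)); print("sides",np.linalg.norm(W-np.roll(W,1,0),axis=1))
gb=[]
for n,(x0,y0,x1,y1) in dict(top=(330,190,355,207),scene=(274,202,303,222)).items():
    im=cv2.imread(f"pics/{n}0.png"); k=np.zeros(im.shape[:2],np.uint8); k[y0:y1,x0:x1]=im[y0:y1,x0:x1].max(2)<75
    N,l,st,ce=cv2.connectedComponentsWithStats(k); i=1+st[1:,4].argmax(); gb.append(ce[i]); print(n,ce[i],st[i])
    p=np.argwhere(l==i)[:,::-1]; r=cv2.minAreaRect(p.astype(np.float32)); print(r, cv2.boxPoints(r).tolist())
print(tri(*gb))
E
```

```text
minrect [[278.4783935546875, 141.62168884277344], [334.17913818359375, 128.62486267089844], [352.9515380859375, 209.07798767089844], [297.25079345703125, 222.07481384277344]]
manual [[279.6, 142.0], [333.6, 130.6], [352.6, 207.6], [298.0, 221.0]]
[[0.7186936813239333, 0.14142766103508492], [0.7712790044029882, -0.05875794710728493], [0.48024319002007465, -0.12996421436269942], [0.42990836852916114, 0.064838407148413]] mid [0.6    0.0044 0.017 ]
sides [0.2988 0.207  0.2996 0.2012]
[[0.7173647318555691, 0.13731499237014347], [0.7638319478869939, -0.05678744070811644], [0.48544399629081053, -0.12866080815147593], [0.4337472493780645, 0.062316381645733866]] mid [0.6001 0.0035 0.017 ]
sides [0.2934 0.1996 0.2875 0.1979]
top [342.8701 199.5195] [335 195  16  10  77]
((342.9117736816406, 199.64707946777344), (6.063390731811523, 15.522278785705566), 75.96376037597656) [[334.6470642089844, 198.5882568359375], [349.7059020996094, 194.82354736328125], [351.1764831542969, 200.70590209960938], [336.1176452636719, 204.47061157226562]]
scene [288.1125 212.2688] [277 205  24  15 160]
((289.1500244140625, 211.9499969482422), (8.854377746582031, 23.717084884643555), 71.56504821777344) [[276.5000305175781, 211.5], [299.0000305175781, 204.0], [301.8000183105469, 212.39999389648438], [279.3000183105469, 219.89999389648438]]
(array([ 0.5083, -0.0902,  0.0585]), np.float64(0.0026220596726469047))
```

The base fit gives sides of about 0.295 x 0.20 (given 295 x 200 mm), a middle of (0.600, 0.004) and a yaw of about 14.4°. That puts the grip at (0.506,-0.091,0.056). Triangulation gives (0.508,-0.090,0.0585), 3 mm away. Next I'll work out the moves.

```bash
cat >> h.py <<'E'
from scipy.spatial.transform import Rotation as Ro
YAW=np.radians(14.4); JX=np.array([np.cos(YAW),np.sin(YAW),0]); JY=np.array([-JX[1],JX[0],0]); G=np.array([.507,-.0912,.057])
def target_rot(q):
    z=np.array([0,0,-1.]); best=None
    for s in(1,-1):
        R=Ro.from_matrix(np.c_[z,s*JX,np.cross(z,s*JX)])
        if best is None or (Ro.from_quat(q).inv()*R).magnitude()<(Ro.from_quat(q).inv()*best).magnitude(): best=R
    return best
def cmd(s,P,R):
    R0=Ro.from_quat(s["tool_rot"]); return R0.inv().apply(np.array(P)-s["tcp_pos"])/.025,np.degrees((R0.inv()*R).as_rotvec())/5
E
python3 - <<'E'
from h import *
from station import manip
np.set_printoptions(precision=3,suppress=True)
s=manip.sense(); R=target_rot(s["tool_rot"])
print(Ro.from_quat(s["tool_rot"]).as_matrix(),R.as_matrix())
g=G-.004*JY
for z in(.2,.12,.038): print(z,*cmd(s,[g[0],g[1],z],R))
E
```

```text
[[-0.001  0.405  0.914]
 [-0.002  0.914 -0.405]
 [-1.    -0.002 -0.   ]] [[ 0.     0.969  0.249]
 [-0.     0.249 -0.969]
 [-1.     0.     0.   ]]
0.2 [  1.25  -20.223  20.126] [10.344  0.006  0.023]
0.12 [  4.45  -20.217  20.128] [10.344  0.006  0.023]
0.038 [  7.73  -20.21   20.129] [10.344  0.006  0.023]
```

Request:
{"fn": "carry_out", "kwargs": {
  "commands": [
    [[0.0,-0.7,0.7,0.3,0,0,55],[0.1,-2.0,2.0,1.0,0,0,55],[0.2,-3.3,3.3,1.7,0,0,55],[0.3,-4.6,4.6,2.4,0,0,55],[0.4,-5.9,5.9,3.1,0,0,55]]
  ]
}}

```text
t: 0.6
tcp_pos: [0.3282, 0.3752, 0.221]
tool_rot: [0.239, 0.666, -0.239, 0.666]
force: [0.3, -0.6, 0.2]
finger_gap: 0.644
```

```bash
cat > n.py <<'E'
from h import *
from station import manip
np.set_printoptions(precision=3,suppress=True)
s=manip.sense(); R=target_rot(s["tool_rot"]); g=G-.004*JY
print(s["t"],s["tcp_pos"],s["force"],s["finger_gap"],s["q"])
for z in(.2,.12,.038): print(z,*cmd(s,[g[0],g[1],z],R))
E
python3 n.py
```

```text
0.6 [0.328 0.375 0.221] [ 0.317 -0.579  0.178] 0.6442085760059937 [ 0.628  0.373  1.756 -0.     1.013 -0.254]
0.2 [ 0.844 -9.945 17.511] [7.224 0.002 0.006]
0.12 [ 4.044 -9.943 17.511] [7.224 0.002 0.006]
0.038 [ 7.324 -9.941 17.51 ] [7.224 0.002 0.006]
```

Request:
{"fn": "carry_out", "kwargs": {
  "commands": [
    [[0.1,-0.9,1.6,0.7,0,0,55],[0.2,-1.8,3.2,1.4,0,0,55],[0.3,-2.7,4.8,2.1,0,0,55],[0.4,-3.6,6.4,2.8,0,0,55],[0.4,-4.5,8.0,3.5,0,0,55]]
  ]
}}

```text
t: 1.1
tcp_pos: [0.4113, 0.1613, 0.2109]
tool_rot: [0.337, 0.622, -0.338, 0.621]
force: [1.2, -0.2, 0.9]
finger_gap: 0.643
```

```bash
python3 n.py
```

```text
1.1 [0.411 0.161 0.211] [ 1.23  -0.238  0.904] 0.6428379755658357 [ 0.12   0.315  1.897  0.     0.931 -0.456]
0.2 [ 0.435 -2.337 10.707] [ 3.717 -0.003  0.01 ]
0.12 [ 3.635 -2.334 10.708] [ 3.717 -0.003  0.01 ]
0.038 [ 6.915 -2.332 10.71 ] [ 3.717 -0.003  0.01 ]
```

Request:
{"fn": "carry_out", "kwargs": {
  "commands": [
    [[0.1,-0.4,1.8,0.6,0,0,55],[0.2,-0.8,3.6,1.3,0,0,55],[0.3,-1.2,5.4,1.9,0,0,55],[0.3,-1.6,7.1,2.5,0,0,55],[0.4,-1.9,8.7,3.1,0,0,55]]
  ]
}}

```text
t: 1.6
tcp_pos: [0.4907, -0.0472, 0.2012]
tool_rot: [0.418, 0.57, -0.418, 0.57]
force: [0.6, -0.3, 0.7]
finger_gap: 0.643
```

```bash
python3 n.py
```

```text
1.6 [ 0.491 -0.047  0.201] [ 0.555 -0.261  0.697] 0.6427861101739492 [-0.323  0.395  1.791  0.     0.956 -0.627]
0.2 [0.048 0.087 2.034] [ 0.607 -0.001  0.001]
0.12 [3.248 0.087 2.035] [ 0.607 -0.001  0.001]
0.038 [6.528 0.088 2.035] [ 0.607 -0.001  0.001]
```

Request:
{"fn": "carry_out", "kwargs": {
  "commands": [
    [[0.0,0.1,1.2,0.3,0,0,55],[0.4,0.1,2.0,0.6,0,0,55],[1.6,0.1,2.03,0.6,0,0,55],[2.6,0.09,2.03,0.61,0,0,55],[3.0,0.09,2.03,0.61,0,0,55]]
  ]
}}

```text
t: 2.1
tcp_pos: [0.5062, -0.0924, 0.124]
tool_rot: [0.432, 0.561, -0.433, 0.557]
force: [0.2, 0.1, 0.9]
finger_gap: 0.643
```

```bash
python3 n.py; python3 - <<'E'
from h import *
from station import manip
for n,(x0,y0,x1,y1) in dict(top=(285,140,385,240),scene=(235,140,345,240)).items():
    im=manip.snapshot(n)["image"][...,::-1][y0:y1,x0:x1]; cv2.imwrite(f"pics/{n}1.png",cv2.resize(im,None,fx=5,fy=5,interpolation=2))
E
```

```text
2.1 [ 0.506 -0.092  0.124] [0.184 0.111 0.862] 0.6430775308668254 [-0.398  0.545  1.803  0.     0.798 -0.652]
0.2 [-3.04   0.031  0.112] [ 0.025 -0.035  0.046]
0.12 [0.159 0.044 0.122] [ 0.025 -0.035  0.046]
0.038 [3.439 0.058 0.132] [ 0.025 -0.035  0.046]
```

View pics/scene1.png

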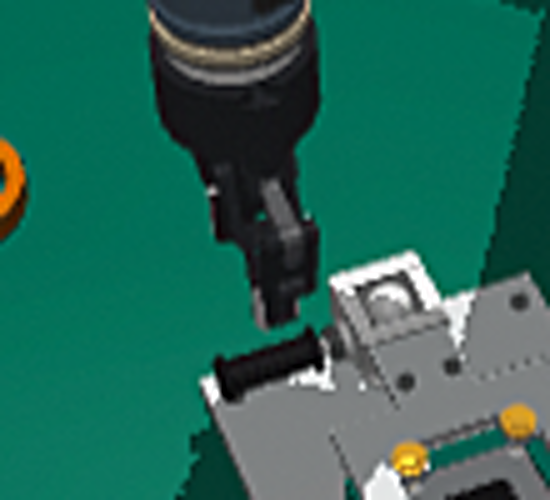

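View pics/top1.png

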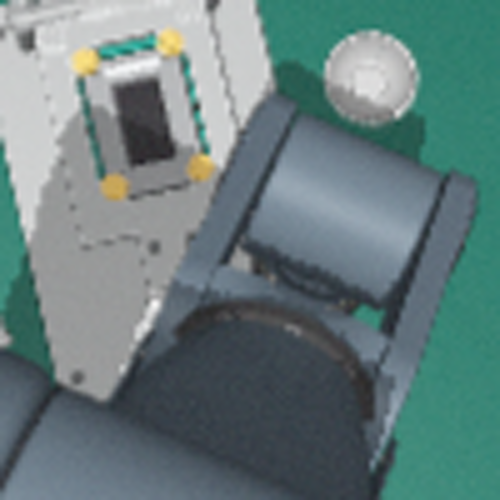

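The scene view shows the open fingers right above the grip, with their tips at crop (275,320) and the grip's middle at (268,365). The top view is blocked by the arm. I'll descend to straddle the grip.

Request:
{"fn": "carry_out", "kwargs": {
  "commands": [
    [[0.9,0.05,0.12,0,0,0,55],[1.8,0.05,0.12,0,0,0,55],[2.7,0.06,0.13,0,0,0,55],[3.3,0.06,0.13,0,0,0,55],[3.3,0.06,0.13,0,0,0,55]]
  ]
}}

```text
t: 2.7
tcp_pos: [0.51, -0.0952, 0.0433]
tool_rot: [0.432, 0.56, -0.433, 0.559]
force: [0.5, -0.0, -0.4]
finger_gap: 0.643
```

```bash
python3 n.py; python3 - <<'E'
from h import *
from station import manip
for n,(x0,y0,x1,y1) in dict(scene=(235,150,345,250)).items():
    im=manip.snapshot(n)["image"][...,::-1][y0:y1,x0:x1]; cv2.imwrite(f"pics/{n}2.png",cv2.resize(im,None,fx=5,fy=5,interpolation=2))
E
```

```text
2.7 [ 0.51  -0.095  0.043] [ 0.482 -0.015 -0.405] 0.643024775701037 [-0.4    0.694  1.837 -0.     0.613 -0.655]
0.2 [-6.269 -0.084 -0.03 ] [ 0.039 -0.011  0.015]
0.12 [-3.069 -0.08  -0.027] [ 0.039 -0.011  0.015]
0.038 [ 0.211 -0.076 -0.024] [ 0.039 -0.011  0.015]
```

View pics/scene2.png

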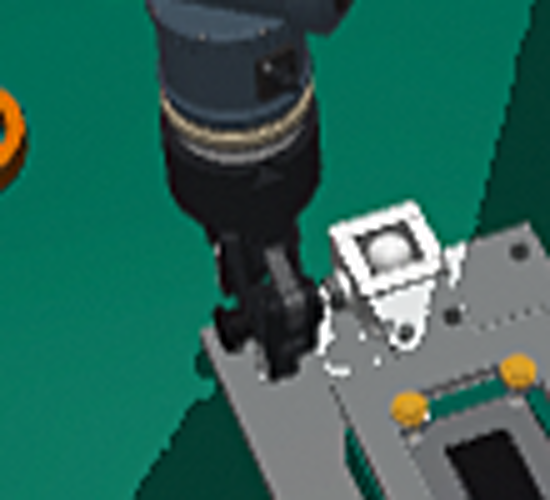

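The scene view shows the fingers straddling the grip. The outer flange is visible at crop (225,325), and the front and rear fingers lie between the flanges. I'll go down 5 mm and close.

Request:
{"fn": "carry_out", "kwargs": {
  "commands": [
    [[0.2,-0.07,-0.02,0,0,0,55],[0.2,-0.07,-0.02,0,0,0,40],[0.2,-0.07,-0.02,0,0,0,10],[0.2,-0.07,-0.02,0,0,0,5],[0.2,-0.07,-0.02,0,0,0,5]]
  ],
  "force": 60
}}

```text
t: 3.25
tcp_pos: [0.5086, -0.0956, 0.0396]
tool_rot: [0.433, 0.559, -0.433, 0.56]
force: [-1.2, -0.2, 5.2]
finger_gap: 0.205
```

Request:
{"fn": "carry_out", "kwargs": {
  "commands": [
    [[0,0,0,0,0,0,5],[0,0,0,0,0,0,5],[0,0,0,0,0,0,5],[0,0,0,0,0,0,5],[0,0,0,0,0,0,5]]
  ]
}}

```text
t: 3.75
tcp_pos: [0.5086, -0.0956, 0.0395]
tool_rot: [0.433, 0.559, -0.433, 0.56]
force: [-0.8, 0.3, 6.5]
finger_gap: 0.199
```

```bash
python3 n.py; python3 - <<'E'
from h import *
from station import manip
s=manip.sense(); R0=Ro.from_quat(s["tool_rot"]); print("jig -y in tool",R0.inv().apply(-JY)); print("torque",s["ft_torque"],"TCP in jig frame rel grip",(s["tcp_pos"]-G)@JX,(s["tcp_pos"]-G)@JY)
for n,(x0,y0,x1,y1) in dict(scene=(235,150,345,250)).items():
    im=manip.snapshot(n)["image"][...,::-1][y0:y1,x0:x1]; cv2.imwrite(f"pics/{n}3.png",cv2.resize(im,None,fx=5,fy=5,interpolation=2))
E
```

```text
3.75 [ 0.509 -0.096  0.04 ] [-0.801  0.258  6.478] 0.19912081246119057 [-0.402  0.7    1.843 -0.     0.598 -0.656]
0.2 [-6.419 -0.013 -0.024] [ 0.034  0.007 -0.007]
0.12 [-3.219 -0.015 -0.026] [ 0.034  0.007 -0.007]
0.038 [ 0.061 -0.018 -0.028] [ 0.034  0.007 -0.007]
jig -y in tool [ 5.97998989e-04 -2.99201955e-03  9.99995345e-01]
torque [0.03158769 0.16560956 0.06112398] TCP in jig frame rel grip 0.0004403961521368555 -0.0047045308224273
```

View pics/scene3.png

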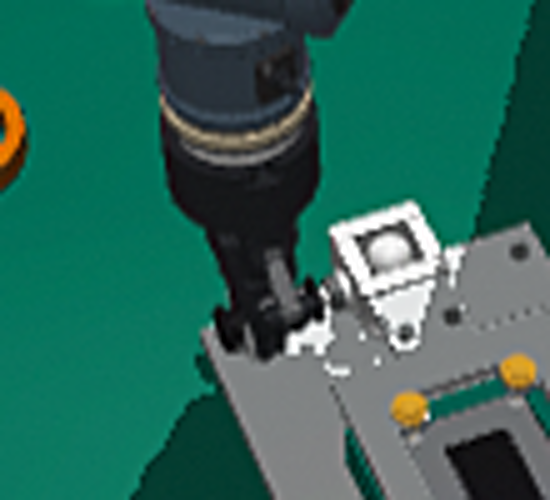

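The fingers closed at about 17 mm on the 19 mm grip, so it is held between both flanges. Next I'll pull the latch about 11 mm along tool +z (jig −y).

Request:
{"fn": "carry_out", "kwargs": {
  "commands": [
    [[0,0,0.1,0,0,0,5],[0,0,0.2,0,0,0,5],[0,0,0.3,0,0,0,5],[0,0,0.4,0,0,0,5],[0,0,0.45,0,0,0,5]]
  ],
  "force": 70
}}

```text
t: 4.3
tcp_pos: [0.5107, -0.1047, 0.0395]
tool_rot: [0.433, 0.56, -0.432, 0.558]
force: [0.3, 7.6, 9.2]
finger_gap: 0.196
```

Request:
{"fn": "carry_out", "kwargs": {
  "commands": [
    [[0,0,0,0,0,0,5],[0,0,0,0,0,0,5],[0,0,0,0,0,0,5],[0,0,0,0,0,0,5],[0,0,0,0,0,0,5]]
  ]
}}

```text
t: 4.8
tcp_pos: [0.5108, -0.1046, 0.0395]
tool_rot: [0.433, 0.56, -0.432, 0.558]
force: [-0.2, 7.0, 7.1]
finger_gap: 0.199
```

```bash
python3 - <<'E'
from h import *
from station import manip
np.set_printoptions(precision=4,suppress=True)
s=manip.sense(); R0=Ro.from_quat(s["tool_rot"]); f=s["force"]; print(s["tcp_pos"],"force jx,jy,z",f@JX,f@JY,f[2],"rel grip jx,jy",(s["tcp_pos"]-G)@JX,(s["tcp_pos"]-G)@JY,s["finger_gap"])
for n,(x0,y0,x1,y1) in dict(scene=(235,150,345,250)).items():
    im=manip.snapshot(n)["image"][...,::-1][y0:y1,x0:x1]; cv2.imwrite(f"pics/{n}4.png",cv2.resize(im,None,fx=5,fy=5,interpolation=2))
# arc in tool axes
for th in (.1,.2,.3,.4,.46,.5):
    dx=-.230*np.cos(th)-.016*np.sin(th)+.230; dz=.230*np.sin(th)-.016*np.cos(th)+.016
    print(th,R0.inv().apply(dx*JX+[0,0,dz])/.025)
E
```

```text
[ 0.5108 -0.1046  0.0395] force jx,jy,z 1.5105081710334294 6.810391304801147 7.079176600235341 rel grip jx,jy 0.00033271629233075324 -0.013870272215372523 0.19906605988972925
0.1 [-0.9217 -0.0179 -0.0023]
0.2 [-1.8405  0.0563 -0.0044]
0.3 [-2.7474  0.2218 -0.0064]
0.4 [-3.6332  0.4771 -0.008 ]
0.46 [-4.1508  0.6722 -0.0089]
0.5 [-4.489   0.8195 -0.0095]
```

View pics/scene4.png

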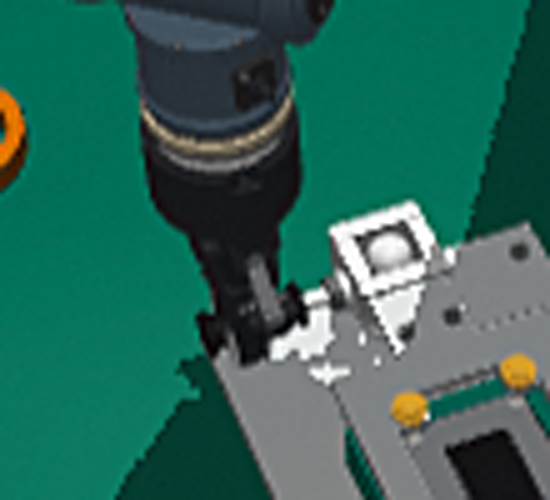

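The spring force along +y is 6.8 N, which by the spring data means about 9 mm of pull. The TCP moved 9.2 mm, and the picture shows the rod exposed at crop (315,298). The bolt is clear, so I'll lift along the arc.

Request:
{"fn": "carry_out", "kwargs": {
  "commands": [
    [[-0.2,0.0,0,0,0,0,5],[-0.6,-0.02,0,0,0,0,5],[-1.0,-0.01,0,0,0,0,5],[-1.4,0.02,0,0,0,0,5],[-1.6,0.03,0,0,0,0,5]]
  ]
}}

```text
t: 5.35
tcp_pos: [0.5107, -0.1036, 0.0782]
tool_rot: [0.433, 0.561, -0.432, 0.557]
force: [3.0, 6.9, -7.8]
finger_gap: 0.196
```

```bash
cat > l.py <<'E'
from h import *
from station import manip
import sys
np.set_printoptions(precision=4,suppress=True)
s=manip.sense(); R0=Ro.from_quat(s["tool_rot"]); f=s["force"]; print(s["tcp_pos"],"force jx,jy,z",f@JX,f@JY,f[2],"rel grip jx,jy,z",(s["tcp_pos"]-G)@JX,(s["tcp_pos"]-G)@JY,s["tcp_pos"][2]-.0395,s["finger_gap"],s["ft_torque"])
P0=np.array([.5108,-.1046,.0395])
for th in (.2,.3,.4,.46,.48):
    dx=-.230*np.cos(th)-.016*np.sin(th)+.230; dz=.230*np.sin(th)-.016*np.cos(th)+.016
    print(th,R0.inv().apply(P0+dx*JX+[0,0,dz]-s["tcp_pos"])/.025)
im=manip.snapshot("scene")["image"][...,::-1][130:250,235:365]; cv2.imwrite(f"pics/{sys.argv[1]}.png",cv2.resize(im,None,fx=5,fy=5,interpolation=2))
E
python3 l.py l1
```

```text
[ 0.5107 -0.1036  0.0782] force jx,jy,z 4.6252969639216115 5.893575245471452 -7.776755923333864 rel grip jx,jy,z 0.00048126718553598063 -0.01297317980576456 0.038721551329844235 0.1958338682311119 [ 0.8606  0.0684 -0.0516]
0.2 [-0.2919  0.0503  0.0367]
0.3 [-1.1991  0.2141  0.0326]
0.4 [-2.0854  0.4676  0.0288]
0.46 [-2.6034  0.6618  0.0266]
0.48 [-2.7734  0.7334  0.0259]
```

View pics/l1.png

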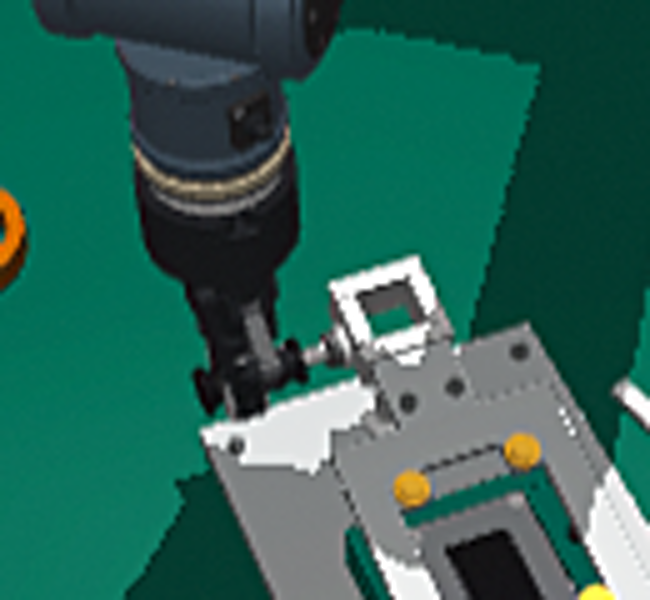

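The plate has come off the ball: the coupler eye at crop (390,300) is empty and raised with the grip. I'll go on to about 0.46 rad.

Request:
{"fn": "carry_out", "kwargs": {
  "commands": [
    [[-0.3,0.05,0.02,0,0,0,5],[-0.8,0.13,0.03,0,0,0,5],[-1.3,0.24,0.03,0,0,0,5],[-1.8,0.38,0.03,0,0,0,5],[-2.1,0.47,0.03,0,0,0,5]]
  ]
}}

```text
t: 5.9
tcp_pos: [0.5206, -0.1008, 0.1302]
tool_rot: [0.433, 0.562, -0.433, 0.556]
force: [0.9, 6.2, -8.9]
finger_gap: 0.195
```

```bash
python3 l.py l2
```

```text
[ 0.5206 -0.1008  0.1302] force jx,jy,z 2.427374355114139 5.777686663487535 -8.870968857195002 rel grip jx,jy,z 0.010803578578207183 -0.012733397131662768 0.09073566254839704 0.1953495883560583 [ 0.745   0.5344 -0.0414]
0.2 [ 1.7904 -0.3526  0.0595]
0.3 [ 0.8827 -0.1919  0.0535]
0.4 [-0.0044  0.0587  0.0477]
0.46 [-0.5231  0.2511  0.0445]
0.48 [-0.6933  0.3221  0.0435]
```

View pics/l2.png

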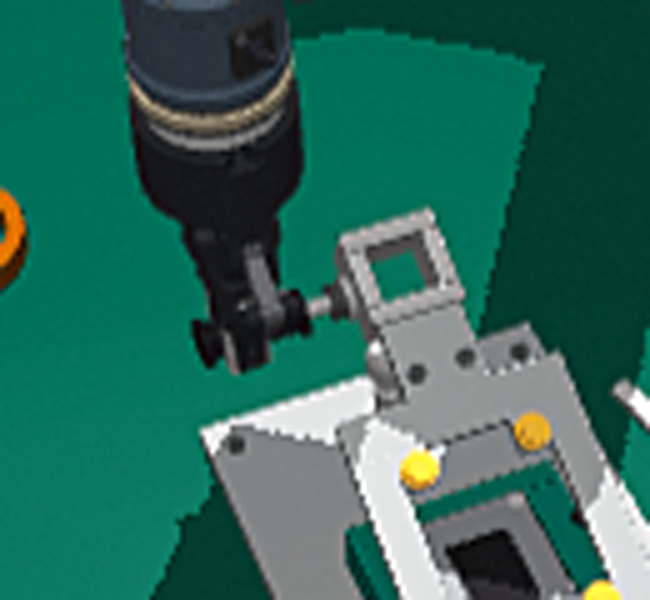

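Request:
{"fn": "carry_out", "kwargs": {
  "commands": [
    [[-0.2,0.1,0.02,0,0,0,5],[-0.4,0.2,0.02,0,0,0,5],[-0.5,0.24,0.02,0,0,0,5],[-0.5,0.24,0.02,0,0,0,5],[-0.5,0.24,0.02,0,0,0,5]]
  ]
}}

```text
t: 6.45
tcp_pos: [0.5247, -0.0996, 0.1421]
tool_rot: [0.432, 0.564, -0.433, 0.555]
force: [-6.3, 5.9, -1.4]
finger_gap: 0.195
```

Request:
{"fn": "carry_out", "kwargs": {
  "commands": [
    [[0,0,0,0,0,0,5],[0,0,0,0,0,0,5],[0,0,0,0,0,0,5],[0,0,0,0,0,0,5],[0,0,0,0,0,0,5]]
  ]
}}

```text
t: 6.95
tcp_pos: [0.5247, -0.0997, 0.1421]
tool_rot: [0.432, 0.564, -0.433, 0.555]
force: [-5.0, 5.1, -1.8]
finger_gap: 0.191
```

```bash
python3 l.py l3; python3 - <<'E'
from h import *
from station import manip
cv2.imwrite("pics/full_s.png",manip.snapshot("scene")["image"][...,::-1]);cv2.imwrite("pics/full_t.png",manip.snapshot("top")["image"][...,::-1])
# expected coupler top mid & housing in scene for angles
O=np.array([.600,.004,0])
for th in(.33,.40,.46,.52,.62):
    dx=-.230*np.cos(th)+.008*np.sin(th); dz=.230*np.sin(th)+.008*np.cos(th)
    p=O+JX*(.115+dx)+[0,0,.072+dz]; print(th,(proj("scene",p)[0]-[235,130])*5, dz-.008)
E
```

```text
[ 0.5247 -0.0997  0.1421] force jx,jy,z -3.5897349008413584 6.145207858256264 -1.776320006053331 rel grip jx,jy,z 0.015047506333369659 -0.012598726343663968 0.10257520072840087 0.1911484941763335 [0.7557 0.5609 0.0257]
0.2 [ 2.2664 -0.5127  0.0714]
0.3 [ 1.3582 -0.3549  0.0639]
0.4 [ 0.4703 -0.1071  0.0568]
0.46 [-0.049   0.0837  0.0528]
0.48 [-0.2195  0.1541  0.0515]
0.33 [389.49013583 270.53989034] 0.07409823527904683
0.4 [393.99386532 259.46994141] 0.0889347066830127
0.46 [398.59809142 251.39531082] 0.10127648458227376
0.52 [403.90024039 244.70516723] 0.11322498514148066
0.62 [414.31031186 236.8365056 ] 0.13214911457688044
```

View pics/l3.png

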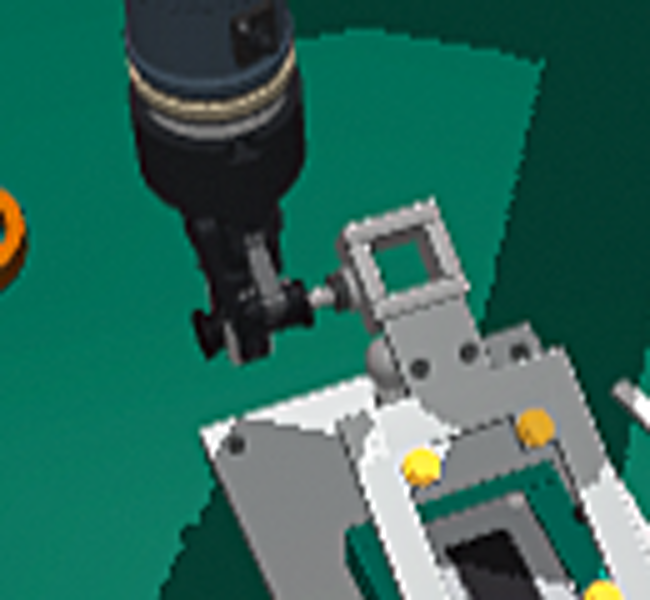

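View pics/full_s.png

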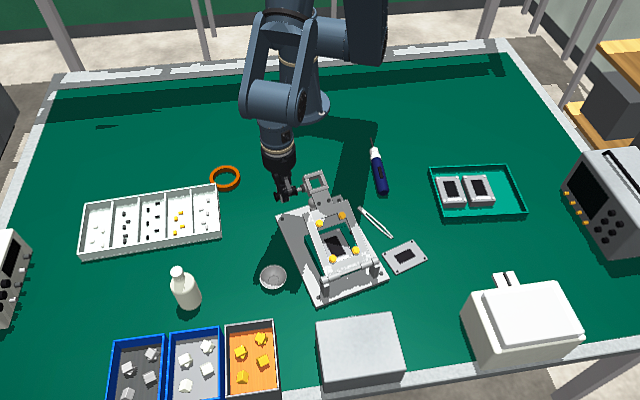

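The picture shows the coupler eye centred near crop (405,258), raised, with the fingers still on the grip between its flanges. All bystanders look unmoved. I'll check the angle against the closed-plate picture as a reference, and also check for creep.

Request:
{"fn": "carry_out", "kwargs": {
  "commands": [
    [[0,0,0,0,0,0,5],[0,0,0,0,0,0,5],[0,0,0,0,0,0,5],[0,0,0,0,0,0,5],[0,0,0,0,0,0,5]]
  ]
}}

```text
t: 7.6
tcp_pos: [0.5247, -0.0996, 0.1421]
tool_rot: [0.432, 0.564, -0.433, 0.555]
force: [-5.1, 5.5, -1.2]
finger_gap: 0.193
```

```bash
python3 l.py l4 | head -3; python3 - <<'E'
from h import *
from station import manip
a=cv2.imread("pics/l3.png").astype(int);b=cv2.imread("pics/l4.png").astype(int)
print("diff plate area",np.abs(a-b)[150:350,300:500].mean(), np.abs(a-b).mean())
cv2.imwrite("pics/full_s2.png",manip.snapshot("scene")["image"][...,::-1]); cv2.imwrite("pics/full_t2.png",manip.snapshot("top")["image"][...,::-1])
O=np.array([.600,.004,0])
for th in(0,.33,.40,.46,.52):
    o=[]
    for sx,sy in((0,0),(-.025,.025),(-.025,-.025),(.025,-.025),(.025,.025)):
        x,z=-.230+sx,.008
        o.append(O+JX*(.115+x*np.cos(th)+z*np.sin(th))+JY*sy+[0,0,.072-x*np.sin(th)+z*np.cos(th)])
    print(th,((proj("scene",o)-[235,130])*5).round().tolist())
im=cv2.imread("pics/scene0.png")[130:250,235:365]; cv2.imwrite("pics/l0.png",cv2.resize(im,None,fx=5,fy=5,interpolation=2))
# bystander/whole-scene change outside the arm/jig
for n,f in(("scene","s2"),("top","t2")):
    d=np.abs(cv2.imread(f"pics/{n}0.png").astype(int)-cv2.imread(f"pics/full_{f}.png")).max(2)>60
    print(n,[ (k,int(d[y0:y1,x0:x1].sum())) for k,(x0,y0,x1,y1) in (dict(parts=(75,180,222,262),unit=(428,160,530,222),cover=(380,238,430,274),dish=(258,262,290,296),bottle=(168,262,204,312),tape=(208,163,242,192),driver=(365,135,392,198),tweez=(356,203,396,240)) if n=="scene" else dict(parts=(392,192,502,248),unit=(150,175,230,238),cover=(248,146,280,174),bottle=(405,135,432,162),dish=(348,145,371,168),tape=(376,243,406,272),driver=(250,212,270,284),tweez=(264,175,288,212))).items()])
E
```

```text
[ 0.5247 -0.0996  0.1421] force jx,jy,z -3.613190790888079 6.563765423532143 -1.1532724953835758 rel grip jx,jy,z 0.015041737883008032 -0.01257599484579949 0.1025628449608805 0.19313568263597897 [ 0.7988  0.5842 -0.0165]
0.2 [ 2.2659 -0.5125  0.0724]
0.3 [ 1.3577 -0.3546  0.0649]
diff plate area 0.6980083333333333 0.7817760683760684
0 [[380.0, 343.0], [406.0, 296.0], [319.0, 324.0], [354.0, 392.0], [442.0, 363.0]]
0.33 [[389.0, 271.0], [417.0, 213.0], [325.0, 242.0], [361.0, 329.0], [454.0, 300.0]]
0.4 [[394.0, 259.0], [423.0, 200.0], [329.0, 229.0], [365.0, 320.0], [459.0, 290.0]]
0.46 [[399.0, 251.0], [428.0, 190.0], [333.0, 219.0], [369.0, 314.0], [464.0, 283.0]]
0.52 [[404.0, 245.0], [434.0, 182.0], [338.0, 211.0], [373.0, 308.0], [469.0, 278.0]]
scene [('parts', 0), ('unit', 458), ('cover', 0), ('dish', 533), ('bottle', 0), ('tape', 0), ('driver', 40), ('tweez', 35)]
top [('parts', 0), ('unit', 261), ('cover', 0), ('bottle', 0), ('dish', 184), ('tape', 0), ('driver', 791), ('tweez', 48)]
```

View pics/l0.png

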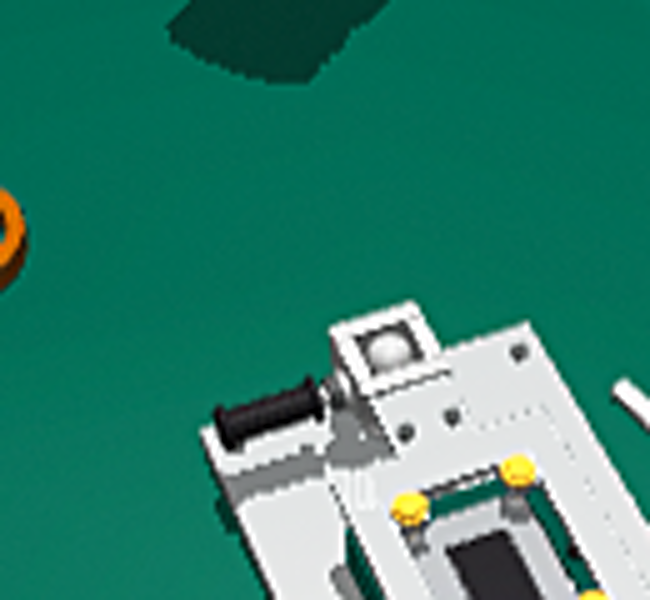

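View pics/full_t2.png

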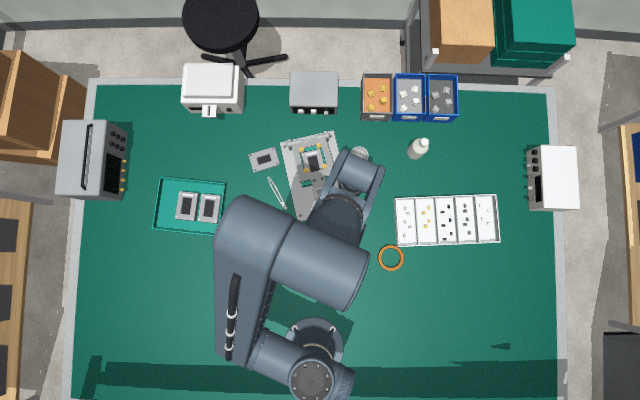

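The scene view with the closed-plate offset gives about 0.41 rad, while the TCP arc gives 0.46. Both are inside the band and nothing is creeping. The image changes around the bystanders fit shadows or the arm covering them. I'll raise a little to centre the angle and check the dish, driver and housing positions.

Request:
{"fn": "carry_out", "kwargs": {
  "commands": [
    [[-0.1,0.03,0,0,0,0,5],[-0.2,0.07,0,0,0,0,5],[-0.3,0.1,0,0,0,0,5],[-0.3,0.1,0,0,0,0,5],[-0.3,0.1,0,0,0,0,5]]
  ]
}}

```text
t: 8.25
tcp_pos: [0.5272, -0.099, 0.1491]
tool_rot: [0.432, 0.564, -0.433, 0.555]
force: [-3.9, 5.3, -4.1]
finger_gap: 0.193
```

Request:
{"fn": "carry_out", "kwargs": {
  "commands": [
    [[0,0,0,0,0,0,5],[0,0,0,0,0,0,5],[0,0,0,0,0,0,5],[0,0,0,0,0,0,5],[0,0,0,0,0,0,5]]
  ]
}}

```text
t: 8.75
tcp_pos: [0.5272, -0.099, 0.1491]
tool_rot: [0.432, 0.564, -0.433, 0.555]
force: [-2.1, 6.4, -4.4]
finger_gap: 0.195
```

```bash
python3 l.py l5 | head -1; python3 - <<'E'
from h import *
from station import manip
im=manip.snapshot("scene")["image"][...,::-1]; c0=cv2.imread("pics/scene0.png")
f=lambda a:cv2.resize(a[170:310,250:400],None,fx=2.6,fy=2.6,interpolation=2)
cv2.imwrite("pics/cmp.png",np.hstack([f(c0),f(im)]))
E
```

```text
[ 0.5272 -0.099   0.1491] force jx,jy,z -0.4791508106193212 6.701856387005879 -4.4294739556632265 rel grip jx,jy,z 0.017633548790291474 -0.012540705815153973 0.109554161770272 0.19505602790095836 [ 0.7055  0.7407 -0.0671]
```

View pics/cmp.png

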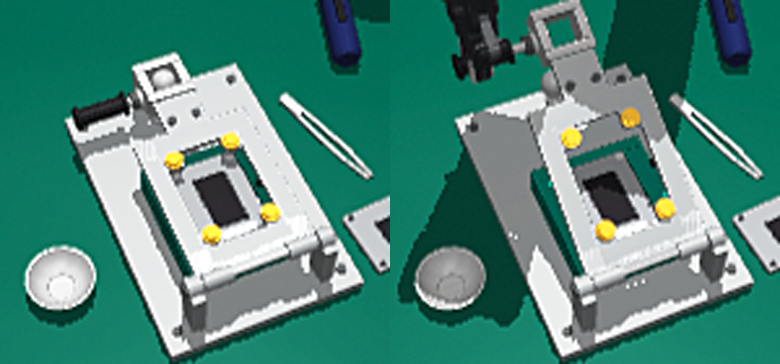

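View pics/l5.png

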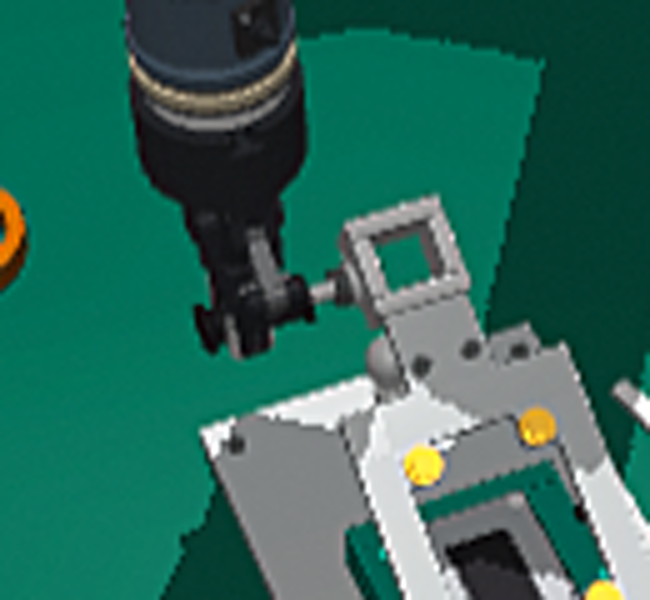

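The side-by-side shows the dish at (60,280) and (450,280), the same place in each half. The tweezers, driver, jig base and housing (dark label at the same offset, about (220,197) and (610,197)) have not moved either. The plate is up at about 0.43–0.49 rad, steady, with the grip between the pads and the spring still pulling 6.7 N. I'm handing the job in.

```bash
python3 -c "
from station import manip
s=manip.sense();print(s['t'],s['tcp_pos'],s['qd']);print(manip.sign_off())"
```

```text
8.85 [ 0.5272105  -0.09898803  0.14905872] [-7.20740726e-04 -4.28741871e-06 -5.64520291e-04  2.88112250e-05
  7.45178100e-04  5.34577535e-04]
the job is handed in; nothing more can be done
None
```

I handed the job in at 8.85 s with the plate held open by the latch grip. No verdict came back. I gripped the grip at 60–70 N, pulled the latch about 9 mm and lifted the plate along its hinge arc.

**Last checks:**
- **Latch:** the tool moved 9.2 mm, and the 6.8 N spring force then measured agrees with about 9 mm of pull. It needed 6.5 mm.
- **Plate:** it was steady before I handed in. In the pictures the ball is clear of the coupler eye and the grip is still between the pads, with the spring pulling about 6.7 N.
- **Housing and bystanders:** none show any shift. In the last pictures the arm hid the driver in the top view and part of the dish. The scene view shows both in place.

**One disagreement:** the tool position puts the plate at about 0.49 rad, while the scene picture gives about 0.43. The likely cause is a small slip in the grasp or my jig fix, which was off by about 3 mm. Both values are inside the 0.33–0.62 band.

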